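# Raise the sample stand's counterweighted guard

### The arm

A 6-joint arm with a two-finger parallel gripper is mounted at the origin on the work surface. World frame = base frame: x ahead of the robot, y to its left, z up, the work surface at z = 0. Lengths are in mm, angles in rad, forces in N, time in s.
With the tool pointing down it reaches from about 350 to 975 mm from the base axis. Payload 4.9 kg.
Tool frame: the origin (TCP) lies between the finger pads; the fingertips stand 22 mm ahead of it and the grasp point (between the pads) lies 3 mm ahead of it; x points along the fingers, y is the direction in which the jaws open and shut, and the axes are right-handed (so a half turn about x gives the same grasp; the last joint's range is limited). The gripper opens to 85 mm and grips with 20 to 120 N. Pads are 22 mm wide; open, the fingers measure 114 mm over their backs; the gripper's body (76 mm by 85 mm) begins 54 mm behind the grasp point. The pads swing forward as they close: fully open they stand 13 mm farther back than shut.
Start: joints at [-1.436, 0.053, 1.613, -0, 1.476, -0.119], TCP at [156.923, -604.96, 253.304] pointing down, gripper open.
Joint ranges: [-3.01, 3.01], [-1.01, 2.22], [0.06, 2.58], [-1.02, 4.17], [0.09, 2.62], [-3.14, 3.14]. Speed limits (rad/s): [2.57, 2.57, 3.14, 3.14, 3.14, 3.14].

### API

Orientations are given as a rotation vector (axis times angle).
In Python, from station import move_ptp, line_to, move_joints, command_gripper, pause, solve_ik, get_state, get_image, MotionError, hand_in gives the robot as it stands. Calls block until the motion is done:
- move_ptp(position, orientation): joint-space move of the TCP to a pose.
- line_to(position, frame=None, feed=150, stop_force=None): straight line of the TCP; frame=None keeps the orientation; feed is the mean speed in mm/s. With stop_force (N) it stops when the force on the tool has changed by that much, and returns True; else False.
- move_joints(angles): joint-space move.
- command_gripper(opening): opening from 0.0 (shut) to 1.0 (fully open); the grip force is fixed at half the most; returns when the fingers have stopped.
- pause(seconds).
- solve_ik(position, orientation): joint angles nearest the present ones, or None.
- get_state(): the state.
- get_image(name): name is "side" or "top"; returns a dict with "img" (400x640x3 uint8, red, green, blue), "z_map" (400x640 float32, mm along the optical axis (not along the pixel's ray), 0 where there is no reading), "camera_matrix" (3x3 intrinsics, pixels), "k1" (the pictures are not rectified: a ray, as slopes to the right and down, at radius r is drawn at 1 + k1 r^2 times it, then the intrinsics apply), "view" (4x4, takes a point from world to camera coordinates). Camera axes: x right, y down, z forward; pixel columns grow to the right and rows downward; lengths in mm; the calibration is good to about 2 mm. A picture is of the moment at which its call begins.
A pose or a line that the arm cannot do raises MotionError and nothing moves.
- hand_in(): hands the job in, once; it reports no verdict.
The state is a dict: "t": time; "joints": joint angles; "joint_vel": joint speeds; "effort": joint torques, N m; "ee_pos": TCP position; "eef_rot": TCP orientation; "ft_force": force on the tool from outside, world axes, zero at the start; "wrist_torque": the same for the moment, N m; "gripper_width": opening from 0.0 (shut) to 1.0 (fully open).
Only numpy, scipy, OpenCV 4.12 (cv2) and the standard library are available. Lean on these libraries where they do the work, as an engineer would, in place of code of your own. Each camera call takes 0.05 s, during which the arm holds its last target.

### The job

The jar has to be got at: gently push up the cross bar of the guard on the stand that holds the jar, without gripping it, until the guard tips past its balance point and stays raised by itself. Leave the other stand's guard down, and do not disturb the jar, dish, flask or jug.

Things in the scene. Friction and masses are not known exactly. Their poses are not given: they have to be found in the camera images.
- guard_a (a joint): Angle (rad) of the guard over the stand with the jar: 0 lowered (arms 20 degrees above level), grows as the bar swings up and back, end stop at 1.40 (arms 100 degrees up). A 40 mm thick counterweight roller on the short end behind the hinge nearly balances it: lifting the bar takes about 1 to 2 N at first, less as it rises. It balances at about 0.7: let go below that it falls back to 0, beyond that it swings on to the stop by itself and stays. The swing is damped.
- stand_a: Fixed sample stand that holds the jar: steel base plate 270 x 200 x 12 mm with two white cheeks (each 50 x 12 mm, reaching to 125 mm above the table) 80 mm behind the centre, 180 mm apart. Origin: centre of the underside, on the table. x points from the front (the guard's cross bar, robot side) to the back (the hinge), z up. Stands near or far, left or right, turned up to 0.2 rad.
- hinge_a (a point): Middle of that stand's guard hinge: 100 mm above the table, 80 mm behind the stand's centre. The hinge axis is level, along the stand's y.
- bar_a (a point): Middle of that guard's cross bar: a level steel bar 20 mm in diameter, 160 mm long along the stand's y, 200 mm from the hinge. Lowered it is 168 mm above the table on the robot's side of the hinge (the arms slope up 20 degrees towards the robot); raised it is about 297 mm high, a little behind the hinge. The bar is carried by two side arms (16 x 5 mm) 70 mm either side of the middle; between them the frame is open.
- guard_b (a joint): Same for the guard over the stand with the dish; it starts at 0 and must stay down.
- stand_b: Fixed sample stand that holds the dish: steel base plate 270 x 200 x 12 mm with two white cheeks (each 50 x 12 mm, reaching to 125 mm above the table) 80 mm behind the centre, 180 mm apart. Origin: centre of the underside, on the table. x points from the front (the guard's cross bar, robot side) to the back (the hinge), z up. Stands near or far, left or right, turned up to 0.2 rad.
- hinge_b (a point): Middle of that stand's guard hinge: 100 mm above the table, 80 mm behind the stand's centre. The hinge axis is level, along the stand's y.
- bar_b (a point): Middle of that guard's cross bar: a level steel bar 20 mm in diameter, 160 mm long along the stand's y, 200 mm from the hinge. Lowered it is 168 mm above the table on the robot's side of the hinge (the arms slope up 20 degrees towards the robot); raised it is about 297 mm high, a little behind the hinge. The bar is carried by two side arms (16 x 5 mm) 70 mm either side of the middle; between them the frame is open.
- jar: Loose closed glass jar with a white cap, 60 mm diameter, 75 mm tall, standing on its stand's base plate under the guard. Origin: centre of its underside.
- dish: Loose low white dish, 90 mm diameter, 20 mm tall, on the base plate of the other stand. Origin: centre of its underside.
- flask: Loose conical glass flask, 80 mm diameter at the foot, 125 mm tall, on the table between the stands. Origin: centre of its underside.
- jug: Loose white plastic jug with a handle, 80 mm diameter, 130 mm tall, on the table between the stands, behind the flask. Origin: centre of its underside.
Mind the look-alikes: they are no part of the job. Leave any blue look-alike of the flask alone.

How it is judged:
By the outcome, as a careful person would: the job done as asked, in the order asked, and still so for the second after the job is handed in, with the robot touching nothing.
It also fails if it takes over 48 s, if anything falls off the work surface, if the arm or the gripper's body presses on something with over 40 N, if the wrist force passes 120 N, or if a joint passes its speed limit or range.

## Working session

There is one attempt and no reset: what is moved stays moved. The work goes in short steps, each a Python script; the robot and the scene stay as the last script left them, time stands still between calls to the robot, and variables do not carry over. Pictures are saved under pics/ and viewed, and the job is handed in when it is done.

```bash
mkdir -p pics; ls
python3 - <<'E'
from station import *
import cv2, numpy as np
for n in("top","side"):
    d=get_image(n); cv2.imwrite(f"pics/{n}0.png",d["img"][:,:,::-1])
    np.savez(f"{n}0.npz",**d)
    print(n,d["camera_matrix"],d["k1"],d["view"].round(3))
print(get_state())
E
```

```text
pics
top [[509.56290446   0.         325.08928652]
 [  0.         509.56290446 203.67088724]
 [  0.           0.           1.        ]] -0.09090749734353443 [[-1.800000e-02 -1.000000e+00  1.900000e-02 -1.023500e+01]
 [-9.820000e-01  1.400000e-02 -1.870000e-01  5.923530e+02]
 [ 1.860000e-01 -2.200000e-02 -9.820000e-01  1.157116e+03]
 [ 0.000000e+00  0.000000e+00  0.000000e+00  1.000000e+00]]
side [[477.55593129   0.         316.10701378]
 [  0.         477.55593129 206.64045337]
 [  0.           0.           1.        ]] -0.024265736267099644 [[ 9.580000e-01 -2.850000e-01 -2.300000e-02 -5.576120e+02]
 [-1.610000e-01 -4.740000e-01 -8.660000e-01  2.073360e+02]
 [ 2.360000e-01  8.330000e-01 -5.000000e-01  1.052259e+03]
 [ 0.000000e+00  0.000000e+00  0.000000e+00  1.000000e+00]]
{'t': 0.1, 'joints': array([-1.43600503e+00,  5.32988860e-02,  1.61414486e+00,  2.44143878e-05,
        1.47596960e+00, -1.19036238e-01]), 'joint_vel': array([ 0.0002869 , -0.00117174, -0.00330716, -0.0013964 , -0.00041971,
       -0.00031985]), 'effort': array([-3.25058090e-05, -3.94903135e+01, -3.71362281e+01, -9.03575506e-05,
        3.91333466e-03, -1.38245281e-05]), 'ee_pos': array([ 156.85981491, -604.46958465,  252.18798501]), 'eef_rot': array([ 2.0870245 ,  0.26821512, -2.08700355]), 'ft_force': array([ 0.54090995, -0.56888596, -0.16171692]), 'wrist_torque': array([ 0.00369522, -0.02460512, -0.03039762]), 'gripper_width': 1.000067590162166}
```

View pics/top0.png

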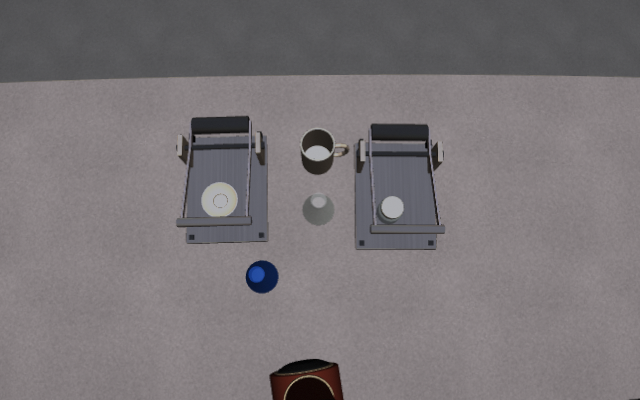

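View pics/side0.png

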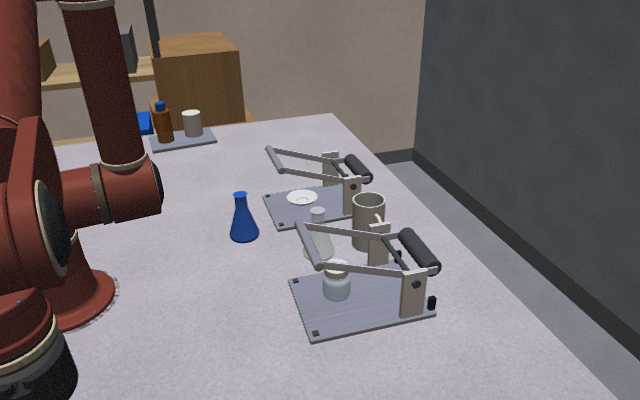

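The jar's stand is the right one in the top view: its bar runs from about (371,229) to (443,229) and the jar cap is at (392,208). The dish stand is on the left, the jug at (318,150), the flask at (318,205), and the blue look-alike at (262,277). Next I'll measure the bar and plate.

```bash
cat > h.py <<'E'
import numpy as np, cv2
def ray(d,uv):
    K=d["camera_matrix"];k=float(d["k1"]);V=d["view"]
    p=cv2.undistortPoints(np.array([[uv]],float),K,np.array([k,0,0,0.]))[0,0]
    R=V[:3,:3];c=-R.T@V[:3,3];return c,R.T@np.array([p[0],p[1],1])
def onz(d,uv,z):
    c,r=ray(d,uv);return c+r*(z-c[2])/r[2]
def proj(d,P):
    q=d["view"][:3,:3]@P+d["view"][:3,3];s=q[:2]/q[2];s=s*(1+float(d["k1"])*(s@s))
    return d["camera_matrix"][:2,:2]@s+d["camera_matrix"][:2,2]
def cloud(d):
    v,u=np.mgrid[:400,:640];uv=np.stack([u,v],-1).reshape(-1,1,2).astype(float)
    p=cv2.undistortPoints(uv,d["camera_matrix"],np.array([float(d["k1"]),0,0,0.]))[:,0]
    z=d["z_map"].reshape(-1,1);q=np.hstack([p*z,z]);R=d["view"][:3,:3]
    P=(q-d["view"][:3,3])@R;P[z[:,0]==0]=np.nan;return P.reshape(400,640,3)
E
python3 - <<'E'
from h import *
d=dict(np.load("top0.npz"))
cv2.imwrite("pics/z.png",cv2.resize(d["img"][110:260,340:460,::-1],None,fx=4,fy=4,interpolation=cv2.INTER_CUBIC))
P=cloud(d)
print("bar ends z178",onz(d,(371,229),178),onz(d,(443.5,229),178))
for row in (225,227,229,231,233): print(row,P[row,[372,385,407,430,441]].round(0).tolist())
m=(P[...,2]>160)&(P[...,2]<195)
m[:, :350]=0;m[:215]=0;m[245:]=0
v,u=np.nonzero(m);print(u.min(),u.max(),v.min(),v.max(),P[m].mean(0),P[m].min(0),P[m].max(0))
(c,s,a)=cv2.minAreaRect(P[m][:,:2].astype(np.float32));print(c,s,a)
for l,uv in [("FL",(355,249)),("FR",(437,249))]:print(l,onz(d,uv,12))
print("jar top",onz(d,(392,207),87),"flask",P[203,318],"jug",P[140:165:6,318])
E
```

```text
bar ends z178 [ 512.83251945 -113.53495532  178.        ] [ 510.23103909 -269.13964049  178.        ]
225 [[521.0, -116.0, 180.0], [521.0, -144.0, 178.0], [520.0, -191.0, 178.0], [520.0, -241.0, 174.0], [519.0, -265.0, 177.0]]
227 [[517.0, -116.0, 178.0], [517.0, -143.0, 179.0], [516.0, -191.0, 178.0], [515.0, -240.0, 178.0], [514.0, -264.0, 179.0]]
229 [[512.0, -115.0, 181.0], [512.0, -143.0, 179.0], [511.0, -190.0, 181.0], [510.0, -239.0, 182.0], [510.0, -263.0, 179.0]]
231 [[509.0, -116.0, 178.0], [508.0, -143.0, 178.0], [508.0, -191.0, 176.0], [507.0, -240.0, 177.0], [506.0, -264.0, 175.0]]
233 [[505.0, -116.0, 172.0], [504.0, -144.0, 173.0], [504.0, -191.0, 172.0], [503.0, -241.0, 173.0], [502.0, -264.0, 174.0]]
371 444 215 233 [ 513.40734705 -192.61142475  176.56122646] [ 502.06734345 -271.86395625  160.40307126] [ 545.7888891  -113.51343934  185.31198992]
(523.7583618164062, -192.82687377929688) (158.21673583984375, 41.11389923095703) 88.82965087890625
FL [487.19588595 -91.47610023  12.        ]
FR [ 483.52034369 -292.86709778   12.        ]
jar top [ 576.11073038 -174.50764564   87.        ] flask [580.13661916  -2.33670482 128.22883751] jug [[754.42525651  -5.37903135  43.97652839]
 [751.10457134  -5.52437558   4.92350986]
 [734.77932226  -5.27214571   6.54057111]
 [719.81295546  -5.06140562   3.81768862]
 [678.0891216   -3.95974579  99.52119986]]
```

View pics/z.png

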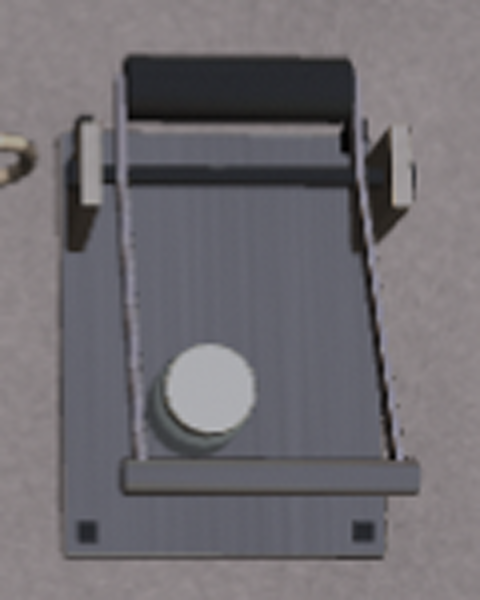

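```bash
cat >> h.py <<'E'
from scipy.spatial.transform import Rotation as Rn
YAW=-0.018; HX=np.array([485.4,-192.2,0])+215*np.array([np.cos(YAW),np.sin(YAW),0])+[0,0,100]
def pose(g,gap=0,pitch=None,back=5,yaw=YAW,s=1):
    """TCP pose with bar (guard angle g) resting on fingers; gap mm clearance"""
    f=np.array([np.cos(YAW),np.sin(YAW),0]);up=np.array([0,0,1.])
    a=np.radians(20)+g; bar=HX-200*np.cos(a)*f+200*np.sin(a)*up
    p=a if pitch is None else pitch
    fy=np.array([np.cos(yaw),np.sin(yaw),0])
    x=fy*np.cos(p)-up*np.sin(p); n=fy*np.sin(p)+up*np.cos(p)
    y=s*np.cross(n,x)
    R=np.stack([x,y,np.cross(x,y)],1)
    return bar-n*(21+gap)-x*back, Rn.from_matrix(R).as_rotvec()
E
python3 - <<'E'
from h import *
from station import *
print(HX)
for yaw in (YAW,-.2,-.36):
  for s in(1,-1):
    for pit in (None,.35,.6,.8):
      print(yaw,s,pit)
      for g,gap,back in ((0,25,90),(0,20,5),(0,0,5),(.3,0,5),(.6,0,5),(.85,0,5)):
        q=solve_ik(*pose(g,gap,pit,back,yaw,s)); print("   ",None if q is None else np.round(q,2))
E
```

```text
[ 700.36517094 -196.06979102  100.        ]
-0.018 1 None
    None
    [-0.88 -0.36  2.52  1.65  0.8   2.65]
    [-0.86 -0.4   2.5   1.6   0.78  2.73]
    [-0.74 -0.49  2.32  0.89  0.74 -2.79]
    [-0.6  -0.34  2.04  0.41  0.94 -2.31]
    [-0.5  -0.14  1.78  0.18  1.18 -2.09]
-0.018 1 0.35
    None
    [-0.88 -0.36  2.52  1.65  0.8   2.65]
    [-0.86 -0.4   2.5   1.6   0.78  2.73]
    [-0.8  -0.45  2.43  1.5   0.72  2.91]
    [-0.72 -0.4   2.32  1.44  0.66  3.02]
    [-0.65 -0.32  2.22  1.42  0.59  3.07]
-0.018 1 0.6
    None
    [-0.83 -0.48  2.46  1.12  0.73 -3.11]
    [-0.81 -0.48  2.43  1.09  0.72 -3.05]
    [-0.75 -0.49  2.35  0.98  0.73 -2.88]
    [-0.68 -0.42  2.23  0.9   0.7  -2.75]
    [-0.61 -0.33  2.12  0.85  0.66 -2.67]
-0.018 1 0.8
    [-0.92 -0.8   2.46  0.68  1.05 -2.69]
    [-0.77 -0.49  2.39  0.75  0.78 -2.75]
    [-0.74 -0.47  2.35  0.72  0.78 -2.7 ]
    [-0.7  -0.46  2.25  0.64  0.82 -2.57]
    [-0.63 -0.39  2.13  0.58  0.82 -2.46]
    [-0.58 -0.3   2.02  0.54  0.81 -2.38]
-0.018 -1 None
    None
    [-0.88 -0.36  2.52  1.65  0.8  -0.49]
    [-0.86 -0.4   2.5   1.6
[... 3877 characters left out ...]
5 ]
-0.36 -1 0.35
    None
    None
    [-0.61 -0.51  2.57  2.05  0.27 -0.59]
    [-0.56 -0.54  2.49  1.66  0.19 -0.16]
    [-0.5  -0.47  2.37  1.36  0.13  0.17]
    [-0.45 -0.37  2.25  1.15  0.09  0.39]
-0.36 -1 0.6
    None
    [-0.6  -0.58  2.53  0.7   0.31  0.75]
    [-0.59 -0.57  2.49  0.64  0.33  0.82]
    [-0.55 -0.56  2.39  0.42  0.38  1.07]
    [-0.49 -0.48  2.26  0.28  0.4   1.24]
    [-0.44 -0.37  2.15  0.18  0.4   1.36]
-0.36 -1 0.8
    [-0.64 -0.95  2.53  0.26  0.83  1.19]
    [-0.58 -0.57  2.43  0.31  0.54  1.14]
    [-0.57 -0.53  2.39  0.29  0.55  1.17]
    [-0.53 -0.51  2.28  0.21  0.62  1.28]
    [-0.48 -0.43  2.15  0.14  0.65  1.37]
    [-0.44 -0.32  2.04  0.09  0.66  1.45]
```

Run:
```python
from h import *
from station import *
A=dict(pitch=.8,yaw=-.2,s=-1)
command_gripper(0.0)
move_ptp(*pose(0,30,back=90,**A)); print(get_state()['t'])
print(get_state()['ft_force'])
p,r=pose(0,22,back=5,**A)
line_to(p,feed=80); st=get_state();print(st['t'],st['ee_pos'],p,st['ft_force'])
for n in("top","side"):
    d=get_image(n); cv2.imwrite(f"pics/{n}1.png",d["img"][:,:,::-1])
```

```text
2.7083
[ 0.45308456  0.01976373 -0.53321438]
3.925 [ 478.83538881 -186.05107443  142.39465199] [ 478.81155785 -185.86679284  142.03242062] [0.33314526 0.79051151 0.10879574]
```

View pics/side1.png

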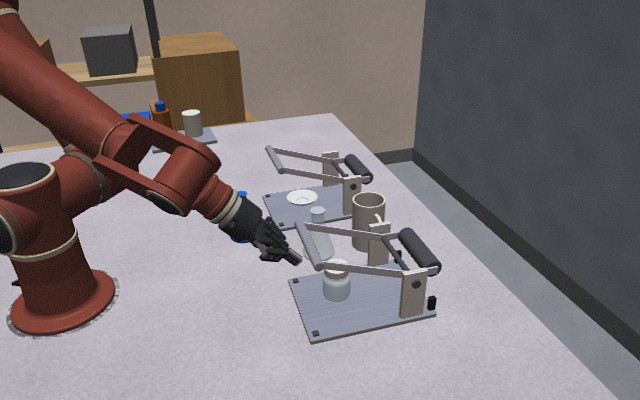

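View pics/top1.png

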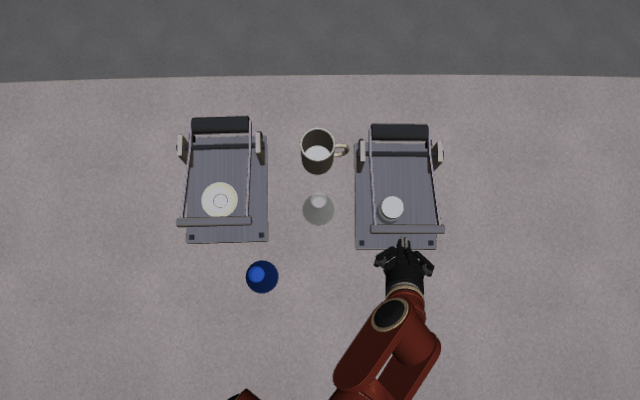

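The tool is just in front of and below the bar's middle, with tips at top view (404,240) and side view (298,262). Nothing has been disturbed. Now I'll push up along the arc.

Run:
```python
from h import *
from station import *
A=dict(pitch=.8,yaw=-.2,s=-1,back=3)
for g,gap in ((0,6),(0,0),(.15,0),(.3,0),(.4,0)):
    line_to(pose(g,gap,**A)[0],feed=40); st=get_state();print(g,gap,st['t'],st['ft_force'].round(2))
for n in("top","side"):
    d=get_image(n); cv2.imwrite(f"pics/{n}2.png",d["img"][:,:,::-1]); np.savez(f"{n}2.npz",**d)
```

```text
0 6 4.575 [0.47 0.01 0.22]
0 0 4.875 [ 0.4  -0.43 -1.74]
0.15 0 5.775 [-1.01 -0.24 -0.2 ]
0.3 0 6.675 [-1.25 -0.43  0.26]
0.4 0 7.325 [-2.14 -0.08  0.14]
```

View pics/side2.png

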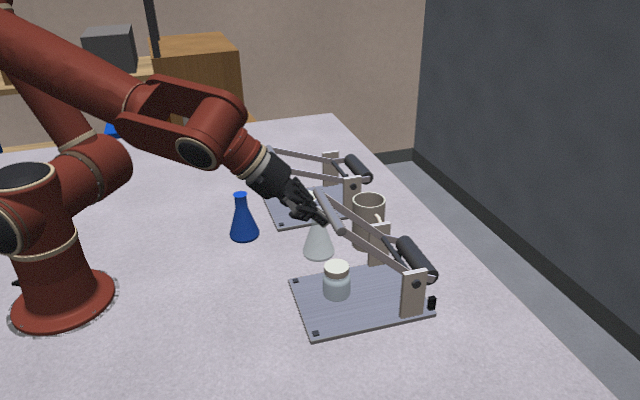

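View pics/top2.png

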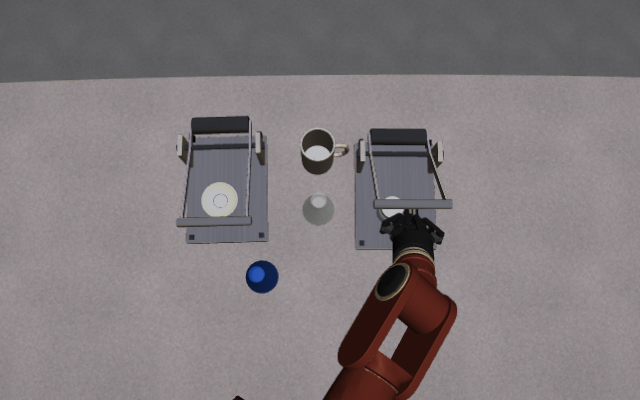

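The bar is riding on the fingers at about 0.4 rad: top view row 204, side view (330,210). Forces are about 2 N and the jar hasn't moved. I'll carry it past balance.

Run:
```python
from h import *
from station import *
A=dict(pitch=.8,yaw=-.2,s=-1,back=3)
for g in (.5,.6,.7,.78,.86):
    line_to(pose(g,0,**A)[0],feed=40); st=get_state();print(g,st['t'],st['ft_force'].round(2))
pause(1.5)
for n in("top","side"):
    d=get_image(n); cv2.imwrite(f"pics/{n}3.png",d["img"][:,:,::-1])
```

```text
0.5 8.075 [-0.25 -0.39 -0.86]
0.6 8.725 [-1.12 -0.07  0.86]
0.7 9.375 [-0.01 -0.03  1.07]
0.78 9.925 [-0.2   0.44  0.32]
0.86 10.475 [-1.14  0.34 -0.29]
```

View pics/side3.png

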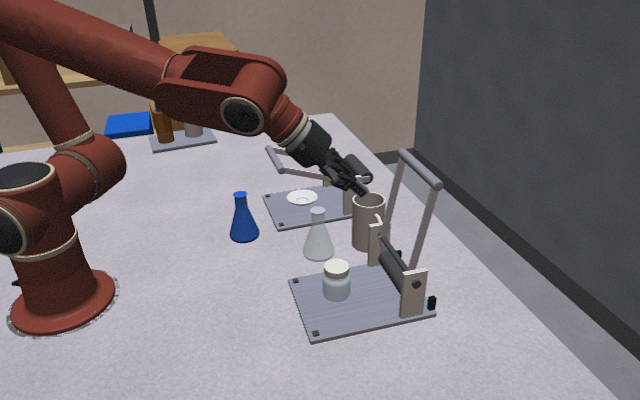

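View pics/top3.png

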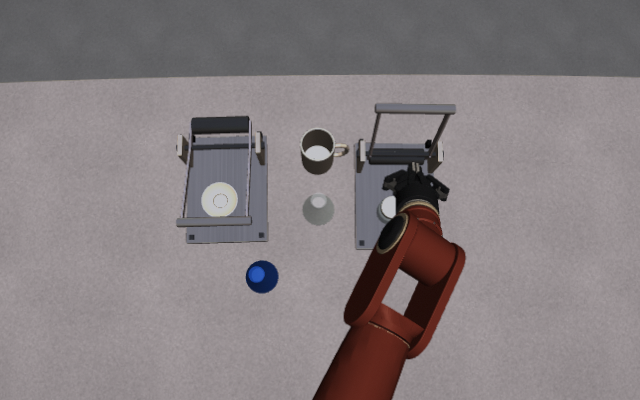

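The guard swung clear to the stop on its own: its bar is at side (420,168) and top (415,108), away from the tool. I'll back off up and towards the robot, then check.

Run:
```python
from h import *
from station import *
p=get_state()['ee_pos']; line_to(p+[-110,0,60],feed=120)
pause(1)
for n in("top","side"):
    d=get_image(n); cv2.imwrite(f"pics/{n}4.png",d["img"][:,:,::-1]); np.savez(f"{n}4.npz",**d)
    o=np.load(f"{n}0.npz")["img"];df=np.abs(o.astype(int)-d["img"]).max(2)
    for nm,b in (dict(dish=(200,180,240,220),gb=(178,212,254,228),jug=(300,125,348,175),flask=(300,190,336,226)) if n=="top" else dict(jar=(322,272,352,300),dish=(285,188,320,210),gb=(265,145,340,180))).items():
        print(n,nm,df[b[1]:b[3],b[0]:b[2]].mean().round(1))
    if n=="top":
        P=cloud(d);m=P[...,2]>285;m[:, :370]=0;m[:,460:]=0;m[125:]=0;print("bar",np.median(P[m],0),m.sum())
s=get_state();print(s['t'],s['ft_force'],s['ee_pos'])
```

```text
top dish 11.4
top gb 9.0
top jug 8.8
top flask 10.2
bar [ 732.18771634 -195.18088033  305.58138059] 828
side jar 3.2
side dish 2.7
side gb 41.8
14.3667 [ 0.31346148  0.3814328  -0.14555297] [ 502.7689919  -191.4050935   334.59174431]
```

View pics/side4.png

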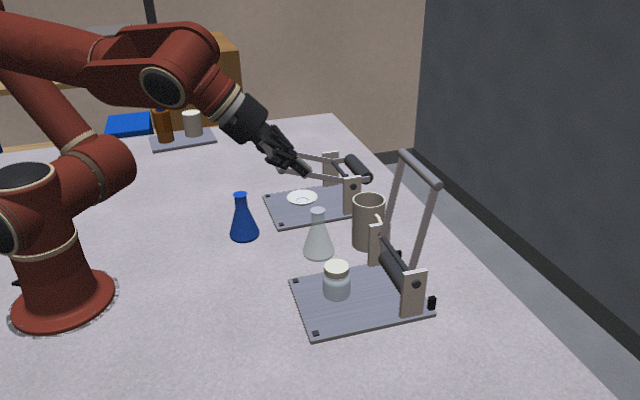

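View pics/top4.png

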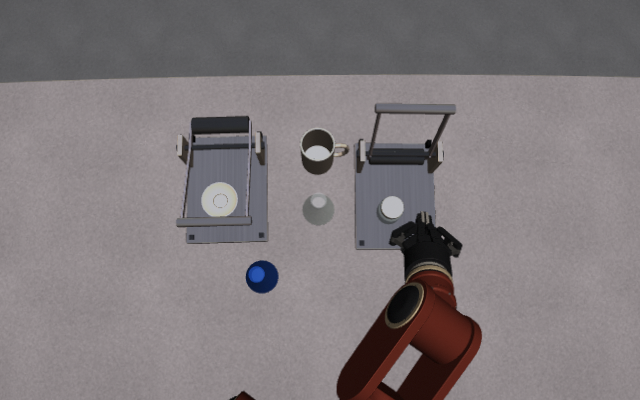

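Run:
```python
from h import *
o=np.load("top0.npz")["img"];n=np.load("top4.npz")["img"]
for nm,b in dict(dish=(195,175,245,225),gb=(175,208,258,245),jug=(298,122,352,178),flask=(298,186,338,230),ref=(60,200,120,260)).items():
    a,c=[cv2.cvtColor(i[b[1]:b[3],b[0]:b[2]],cv2.COLOR_RGB2GRAY).astype(np.float32) for i in(o,n)]
    print(nm,cv2.phaseCorrelate(a,c),(c-a).mean(),np.abs(c-a).mean())
```

```text
dish ((-0.024061329864633052, -0.03172758978977086), 0.9982133497238159) 10.038 10.038
gb ((0.0007302857146029851, -0.009262807852056909), 1.0075212981965807) 8.755129 8.755129
jug ((-0.005640176599843727, 0.004605789975251184), 1.0036590333338138) 8.869709 8.869709
flask ((-0.06291406497374297, 0.4940615037652343), 0.978654096921285) 10.139772 10.139772
ref ((0.006651972355086855, 0.05686510152156288), 0.9619755340947045) 10.663611 10.663611
```

```bash
python3 -c "
from station import *
print(hand_in())"
```

```text
the job is handed in; nothing more can be done
None
```

The guard over the jar is raised and staying up by itself, and I have handed the job in. I pushed its cross bar up from below with the gripper shut, without gripping it, to about 0.86 rad. It then swung on to its stop alone. I backed the tool off, and at about 14.4 s on the robot's clock it was touching nothing.

**Guard over the jar:** after backing off, the top of the bar measured about 306 mm high and about 32 mm behind the hinge. That matches the guard resting against its end stop.

**Forces:** the readings I took at each step of the push stayed at about 2 N or less. I did not record force between those steps.

**Other items:** the dish, its guard and the jug showed no shift between the first and last top views (less than 0.1 pixel). The jar looked unmoved in both views.

**Checks that disagreed:**
- **Brightness:** the top picture was evenly about 10 grey levels brighter at the end, including on the bare table, so the raw differences there were not zero.
- **Flask:** the shift estimate read 0.5 pixel. The change there was brightness only, and the flask looks unmoved in both views, so I took this as noise.
- **Dish guard, side view:** the gripper partly hid it, so that difference (41.8) was no use as a check. The top view shows the guard down.

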